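Pull the pleated filter from a scroll saw's dust box and hold it over the tray

ROBOT

A 6-joint arm with a two-finger parallel gripper is mounted at the origin on the work surface. World frame = base frame: x ahead of the robot, y to its left, z up, the work surface at z = 0. Lengths are in mm, angles in rad, forces in N, time in s.
With the tool pointing down it reaches from about 350 to 975 mm from the base axis. Payload 17.4 kg.
Tool frame: the origin (TCP) lies at the very end of the fingers, on their centre line; the grasp point (between the pads) lies 19 mm behind it; z points along the fingers, x is the direction in which the jaws open and shut, and the axes are right-handed (so a half turn about z gives the same grasp; the last joint's range is limited). The gripper opens to 85 mm and grips with 20 to 120 N. Pads are 22 mm wide; open, the fingers measure 114 mm over their backs; the gripper's body (76 mm by 85 mm) begins 54 mm behind the grasp point. The pads swing forward as they close: fully open they stand 13 mm farther back than shut.
Start: joints at [1.278, 0.116, 1.442, -0, 1.584, -0.038], TCP at [170.143, 653.21, 231.303] pointing down, gripper open.
Joint ranges: [-2.83, 2.83], [-0.83, 2.19], [0.07, 2.5], [-1.14, 4.28], [0.01, 3], [-2.97, 2.97]. Speed limits (rad/s): [1.89, 1.89, 2.22, 3.14, 3.14, 3.14].

INTERFACE

Orientations are given as a 3x3 rotation matrix whose columns are the frame's x, y, z axes.
In Python, from plant import arm gives the robot as it stands.
- The arm moves only by the tool carry_out, never from a script. Its argument "targets" is a list that holds one entry, the list of rows, each a list of 7 numbers: the turn, a rotation vector about the tool's x, y, z in rad, then the shift along the tool's x, y, z in cm, then the gripper's target within -1 to 1 (fully open at 1, half-way at 0, shut at -1). A call has 1 to 5 rows; each row is the pose to reach, as a shift and turn from the pose commanded when the call began, along the tool's axes at that moment; what a row does not reach only later rows make up. A row lasts 1/10 s, in which the tool goes at most 50 mm and 8.59 degrees, less where a joint would pass 70% of its speed; a pose out of reach is approached as far as the arm can. A call with a gripper value outside its range is refused whole. The fingers move at their own pace and stop on an object; the grip force is fixed at half the most. Time passes only in rows, so rows that repeat a pose let the fingers close. It gives the time, the measured TCP pose, the force and the opening at its end, in the units of the state.
- arm.observe(): the state, without advancing time (a new reading comes with each control period).
- arm.grab_frame(name): name is "scene" or "top" or "wrist"; returns a dict with "image" (384x512x3 uint8, red, green, blue), "fov_y" (degrees; the focal length in pixels is half the picture's height over the tangent of half this angle, whatever the lens; pixels are square), "cx", "cy" (the principal point, pixels), "R" (3x3) and "t" (3): a world point X has camera coordinates R X + t; the wrist camera has in their place "mount" (4x4, takes a point from camera to tool coordinates, whose origin is the TCP and whose axes are the tool frame's). Camera axes: x right, y down, z forward; pixel columns grow to the right and rows downward; lengths in mm; the calibration is good to about 2 mm. A picture is of the moment at which its call begins: read the wrist's pose just before it. There is no depth.
- arm.sign_off(): hands the job in, once; it reports no verdict.
The state is a dict: "clock": time; "qpos": joint angles; "joint_velocities": joint speeds; "joint_torque": joint torques, N m; "tool_pos": TCP position; "eef_rot": TCP orientation; "force": force on the tool from outside, world axes, zero at the start; "torque": the same for the moment, N m; "finger_gap": finger opening in mm.
Only numpy, scipy, OpenCV 4.12 (cv2) and the standard library are available. Lean on these libraries where they do the work, as an engineer would, in place of code of your own. Each camera call takes 0.05 s, during which the arm holds its last target.

TASK

On the hobby bench, open the flap of the grey dust box right up so that it stands upright by itself, draw the pleated filter plate (the one with the wide flat tab) straight up out of its slot, and leave the mesh screen in its slot and the other things on the bench where they are. Carry the filter over the middle of the low plywood tray and finish while still holding it there: upright, still, its lower edge about a hand's width above the tray and touching nothing but your gripper, with the flap left open.

Things in the scene. Friction and masses are not known exactly. Their poses are not given: they have to be found in the camera images.
- box: Dust box, fixed: grey, 160 (x) by 200 (y) by 115 mm high, walls and floor 4 mm. Origin: centre of underside, on the bench; z up. Flap opens on its -x side (towards robot, turned up to 17 deg); hose stub 44 mm across sticks out 28 mm at +x. Left or right of the centre line. Inside, two slots at y = +42 and -42 mm, each with one upright plate lying along x; rails 62 mm tall at the plate ends, 1.5 mm clearance.
- flap (a joint): Flap angle (rad): 0 closed, grows as it opens, 1.57 upright, stop at 1.8. Starts at 0 to 0.12. Stiff hinge (0.2 N m friction): stays where it is left; 2 to 3 N at the disc moves it. Aluminium plate 166 by 200 by 4 mm, underside 0.5 mm above the box rim when closed, overhanging 6 mm on the -x side.
- flap_disc (a point): Centre of the flap's grip: black disc on edge, 26 mm across, 12 mm thick, flat faces to the box's +y and -y (pinch across the 12 mm; it can turn between the pads as the flap swings). Mid-width of the flap, 24 mm in from its free edge, 30 mm above its upper face, on a 14 by 12 mm stem. From the hinge axis: 142 mm along the flap and 34 mm off it (upward when closed).
- flap_hinge (a point): Point on the hinge axis, at the middle of the box's +x rim, 115.5 mm above the bench. The axis is the box's y; turning positively about +y opens the flap (free edge rises and swings to +x).
- filter: Pleated filter plate, loose, hidden under the flap in either slot. White plastic frame 144 (x) by 12 (y) by 72 mm high with pleated white paper; on the middle of its top edge a wide flat tab 44 mm along x, 12 mm thick, 29 mm tall (its top 101 mm above the lower edge, 10 mm below the box rim). 0.1 to 0.16 kg. Origin: middle of the lower edge, z up; in the slot 4 mm above the bench.
- filter_tab (a point): Grip point inside the filter's tab, on its middle plane, 90 mm above the filter's lower edge (11 mm below the tab's top). Pinch across the 12 mm thickness (along the filter's y); 45 mm or more is free on either side.
- screen: Mesh screen, loose, in the other slot; stays there. Same frame as the filter (144 by 12 by 72 mm) but with open steel mesh and only a thin round stub, 12 mm across and 16 mm tall, on the middle of its top edge. Origin: middle of the lower edge, z up.
- tray: Low open plywood tray, fixed, 200 by 200 mm, 30 mm high, walls and floor 5 mm, on the other side of the centre line from the box. Origin: centre of underside, on the bench.
- tray_in (a point): Centre of the tray's inner floor, 5 mm above the bench.
- glue: Bystander: white plastic glue bottle with a grey cap, 56 mm across, 150 mm tall, standing beyond the box and tray near the centre line. Origin at the centre of its underside.
- chisel: Bystander: carving chisel with wooden handle, 183 mm long, 20 mm thick, lying on the bench between box and tray, pointing away from the robot. Origin near its balance point, on the work surface.
- offcut: Bystander: wood offcut, 110 by 70 by 22 mm, lying flat at the left edge of the work. Origin at the centre of its underside.
- clamp: Bystander: small steel bar clamp lying flat at the right edge of the work, about 180 by 85 mm, 14 mm high. Origin near the middle of its bar, on the work surface.

How it is judged:
By the outcome, as a careful person would: the job done as asked, in the order asked, and still so for the second after the job is handed in, while the arm keeps its last pose, push and grip.
It also fails if it takes over 64 s, if anything falls off the work surface, if the arm or the gripper's body presses on something with over 40 N, if the wrist force passes 120 N, or if a joint passes its speed limit or range.

## Working session

There is one attempt and no reset: what is moved stays moved. The work goes in short steps, Python scripts to look and compute and a tool call to move; the robot and the scene stay as the last step left them, time stands still between calls to the robot, and variables do not carry over. Pictures are saved under pics/ and viewed, and the job is handed in when it is done.

Besides the shell and the picture viewer there is one more tool, called after ">>>" in YAML: its name, and indented under it one key for each argument. carry_out: Moves the arm, as the interface text tells. Its arguments: {"type":"object","properties":{"targets":{"type":"array"}},"required":["targets"]}

```bash
mkdir -p pics; ls; python3 - <<'E'
from plant import arm
import cv2
print({k:v for k,v in arm.observe().items()})
for n in ["scene","top","wrist"]:
    f=arm.grab_frame(n)
    cv2.imwrite(f"pics/{n}0.png",f["image"][:,:,::-1])
    print(n,{k:v for k,v in f.items() if k!="image"})
E
```

```text
pics
{'clock': 0.0, 'qpos': array([ 1.27820795e+00,  1.16503570e-01,  1.44229859e+00, -3.65665710e-07,
        1.58396657e+00, -3.77881695e-02]), 'joint_velocities': array([ 0.00026534, -0.00175254, -0.00022952, -0.00275403,  0.0010295 ,
        0.00152446]), 'joint_torque': array([ 2.17286739e-03, -7.31997299e+01, -6.32521033e+01,  1.83019729e-04,
        6.00249608e-03, -1.73033266e-05]), 'tool_pos': array([170.08090877, 653.02303363, 230.52961405]), 'eef_rot': array([[ 2.52051875e-01,  9.67713665e-01, -3.38868286e-04],
       [ 9.67713011e-01, -2.52052099e-01, -1.12620198e-03],
       [-1.17525351e-03, -4.40659288e-05, -9.99999308e-01]]), 'force': array([-0.09358816,  0.12122739,  0.02275061]), 'torque': array([ 0.01000562, -0.04152779, -0.0106955 ]), 'finger_gap': 85.65412462461327}
scene {'fov_y': 43.05260329603381, 'cx': 260.0502154017671, 'cy': 188.0767343162055, 'R': array([[ 0.89103796,  0.45359509, -0.01740235],
       [ 0.29822618, -0.61387412, -0.73090335],
       [-0.34221703,  0.6460728 , -0.68225908]]), 't': array([-530.36257104, -102.79254366, 1737.44925811])}
top {'fov_y': 52.85504926218567, 'cx': 252.84765341822566, 'cy': 191.03270918488434, 'R': array([[-0.01009359, -0.99983067, -0.01538703],
       [-0.99768536,  0.01110437, -0.0670866 ],
       [ 0.06724611,  0.01467427, -0.9976285 ]]), 't': array([  28.69481205,  617.7340977 , 1274.20304072])}
wrist {'fov_y': 63.888777688573974, 'cx': 258.0153786128588, 'cy': 188.28281988668934, 'mount': array([[ 9.99999828e-01,  5.70677306e-04,  1.36094024e-04,
        -1.40809045e-01],
       [-5.85728724e-04,  9.57934675e-01,  2.86985742e-01,
        -7.37952726e+01],
       [ 3.34070653e-05, -2.86985772e-01,  9.57934844e-01,
        -1.42635439e+02],
       [ 0.00000000e+00,  0.00000000e+00,  0.00000000e+00,
         1.00000000e+00]])}
```

View pics/top0.png

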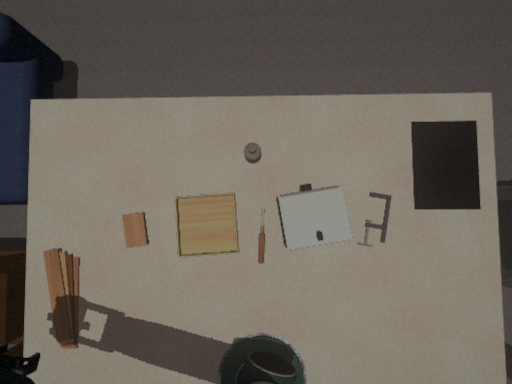

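View pics/scene0.png

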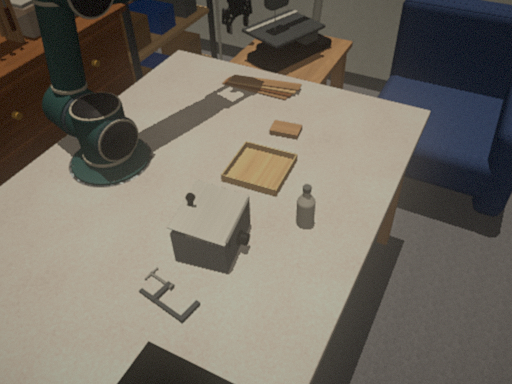

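View pics/wrist0.png

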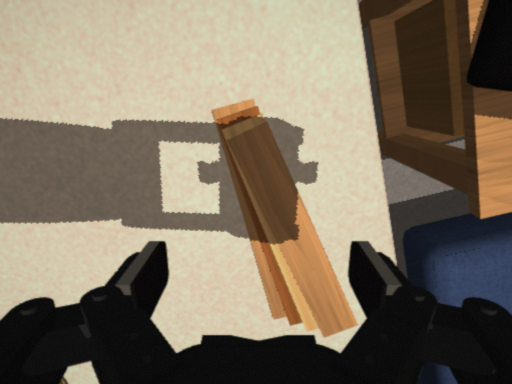

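The top view shows the box at right (flap quadrilateral about (277,193)-(342,186)-(352,240)-(286,249), disc at (319,236), stub at (306,187)). The tray is at about (207,225), the chisel at (262,238) and the glue at (252,152).

```bash
cat > h.py <<'E'
import numpy as np, cv2
from plant import arm
def cam(f,st=None):
    h=f["image"].shape[0]; F=h/2/np.tan(np.radians(f["fov_y"]/2))
    if "R" in f: R,t=np.array(f["R"]),np.array(f["t"])
    else:
        M=np.array(f["mount"]); Rw=st["eef_rot"]@M[:3,:3]; c=st["eef_rot"]@M[:3,3]+st["tool_pos"]
        R=Rw.T; t=-R@c
    return F,f["cx"],f["cy"],R,t
def proj(C,X):
    F,cx,cy,R,t=C; p=np.atleast_2d(X)@R.T+t
    return np.c_[F*p[:,0]/p[:,2]+cx,F*p[:,1]/p[:,2]+cy]
def ray(C,uv):
    F,cx,cy,R,t=C; d=R.T@np.array([(uv[0]-cx)/F,(uv[1]-cy)/F,1]); return -R.T@t,d/np.linalg.norm(d)
def onz(C,uv,z):
    o,d=ray(C,uv); return o+d*(z-o[2])/d[2]
def tri(obs):
    A=np.zeros((3,3));b=np.zeros(3);rs=[]
    for C,uv in obs:
        o,d=ray(C,uv);P=np.eye(3)-np.outer(d,d);A+=P;b+=P@o;rs.append((o,d))
    X=np.linalg.solve(A,b); return X,[np.linalg.norm(np.cross(X-o,d)) for o,d in rs]
def grab(n,fn=None):
    st=arm.observe(); f=arm.grab_frame(n)
    if fn: cv2.imwrite("pics/"+fn,f["image"][:,:,::-1])
    return f["image"],cam(f,st),st
def T(world_d): # world shift mm -> tool cm
    return arm.observe()["eef_rot"].T@np.array(world_d)/10
E
python3 - <<'E'
from h import *
im,C,_=grab("top"); im2,C2,_=grab("scene")
cv2.imwrite("pics/topz.png",cv2.resize(im[140:270,160:400,::-1],None,fx=3.3,fy=3.3,interpolation=cv2.INTER_CUBIC))
cv2.imwrite("pics/scz.png",cv2.resize(im2[130:330,130:330,::-1],None,fx=3,fy=3,interpolation=cv2.INTER_CUBIC))
hsv=cv2.cvtColor(im,cv2.COLOR_RGB2HSV)
print(im[220,310],im[260,310],im[236,319],im[150,310])
E
```

```text
[142 142 135] [142 139 125] [57 54 50] [143 133 119]
```

View pics/topz.png

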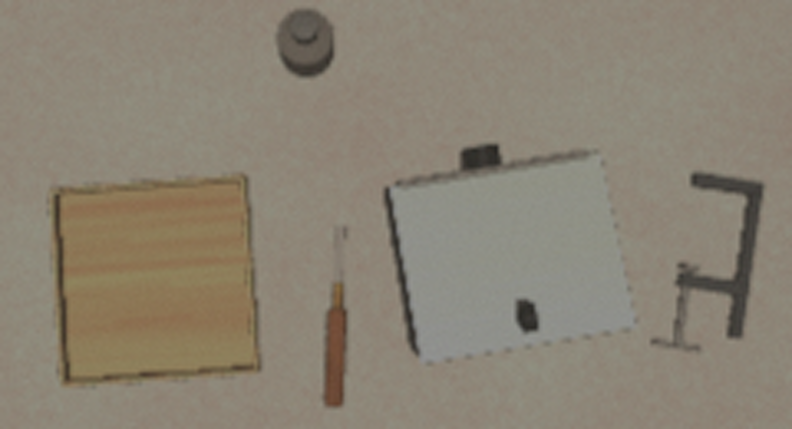

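View pics/scz.png

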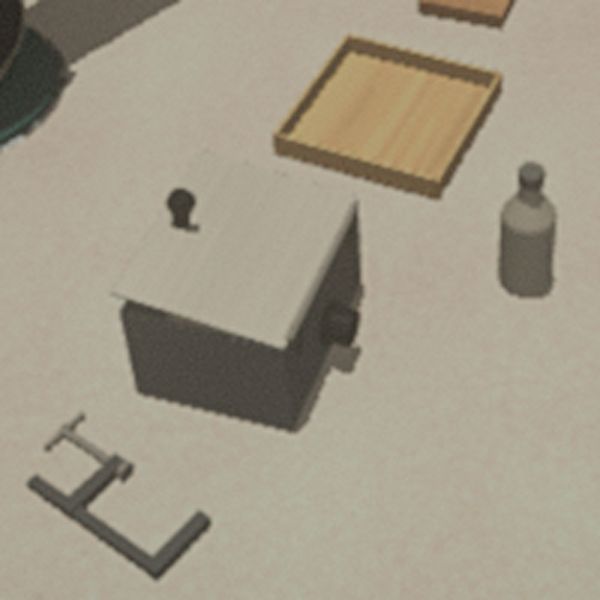

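```bash
cat > m.py <<'E'
from h import *
im,C,_=grab("top"); im2,C2,_=grab("scene")
zt=lambda x,y:((x+.5)/3.3-.5+160,(y+.5)/3.3-.5+140)
zs=lambda x,y:((x+.5)/3-.5+130,(y+.5)/3-.5+130)
print("cams",-C[3].T@C[4],-C2[3].T@C2[4])
D,r=tri([(C,zt(528,315)),(C2,zs(180,203))]);print("disc",D,r)
hl=onz(C,zt(390,184),119.5);hr=onz(C,zt(602,151),119.5)
print("hinge",hl,hr,np.linalg.norm(hl-hr))
# from scene: hinge corners
a=onz(C2,zs(291,347),119.5);b=onz(C2,zs(357,200),119.5);print("hinge scene",a,b,np.linalg.norm(a-b))
for p,q in [((425,362),(208,152)),((635,324),(118,295))]:
    X,r=tri([(C,zt(*p)),(C2,zs(*q))]);print("free",X,r)
for p,q in [((390,184),(357,200)),((602,151),(291,347))]:
    X,r=tri([(C,zt(*p)),(C2,zs(*q))]);print("hinge",X,r)
for p in [(53,190),(243,176),(259,370),(66,383)]: print("tray",onz(C,zt(*p),30))
print("chisel",onz(C,zt(335,405),10),onz(C,zt(342,228),10), "glue",onz(C,zt(305,30),150))
E
python3 m.py
```

```text
cams [ 530.90870836    3.1324079  1313.06447979] [1097.81333472 -945.05052177 1101.02955532]
disc [ 473.3776025  -177.13206313  166.18246302] [np.float64(3.0255358813805415), np.float64(3.025535881380559)]
hinge [596.94276205 -56.42243681 119.5       ] [ 625.70373011 -255.12615933  119.5       ] 200.7744072970524
hinge scene [ 626.59171503 -250.52146794  119.5       ] [591.67847553 -61.35231761 119.5       ] 192.3639824167395
free [434.9726636  -83.69844087 138.52301395] [np.float64(2.5349843496095645), np.float64(2.534984349609647)]
free [ 465.23484067 -277.70209137  135.85348924] [np.float64(0.16295072751933937), np.float64(0.16295072751957704)]
hinge [593.98972452 -58.29855504 118.20077274] [np.float64(3.524912510208032), np.float64(3.524912510208015)]
hinge [ 626.78161021 -253.59272377  122.76089406] [np.float64(1.5708291812041806), np.float64(1.570829181204213)]
tray [599.54918989 279.54217543  30.        ]
tray [611.60378473  87.22149151  30.        ]
tray [417.27737968  72.52599601  30.        ]
tray [406.06413385 265.84823067  30.        ]
chisel [379.71877315  -3.06538055  10.        ] [558.55067677 -12.275021    10.        ] glue [738.19093372  21.28615489 150.        ]
```

>>> carry_out:
  targets:
    - [[0, 0, -0.08, -4.1, 2.85, -1.0, 1], [0, 0, -0.16, -8.2, 5.7, -2.0, 1], [0, 0, -0.24, -12.3, 8.5, -3, 1], [0, 0, -0.32, -16.4, 11.4, -3.5, 1], [0, 0, -0.41, -20.5, 14.2, -4, 1]]

```text
clock: 0.85
tool_pos: [255.1, 419.9, 271.3]
eef_rot: [[-0.158, 0.987, 0.0], [0.987, 0.158, 0.0], [0.0, 0.0, -1.0]]
force: [1.1, -0.5, -0.2]
finger_gap: 85.5
```

```bash
cat >> h.py <<'E'
BY=np.radians(8.9)
def go(p,yaw=np.pi/2+BY): # report commanded change to a tcp target
    s=arm.observe(); R=s["eef_rot"]; ty=[np.cos(yaw),np.sin(yaw),0]; tz=np.array([0,0,-1.]); Rt=np.c_[ty,np.cross(tz,ty),tz]
    print("t",s["clock"],"tcp",s["tool_pos"].round(1),"F",s["force"].round(1),"gap",round(s["finger_gap"],1),"qn",s["qpos"].round(2))
    print("turn",cv2.Rodrigues(R.T@Rt)[0].ravel().round(3),"shift cm",(R.T@(np.array(p)-s["tool_pos"])/10).round(2))
E
python3 -c "
from h import *
go([474,-177,260])"
```

```text
t 0.85 tcp [255.1 419.9 271.3] F [ 1.1 -0.5 -0.2] gap 85.5 qn [ 0.97 -0.3   1.76 -0.    1.68 -0.76]
turn [ 0.    -0.     0.004] shift cm [-62.4   12.16   1.12]
```

>>> carry_out:
  targets:
    - [[0, 0, 0, -4.5, 1.5, 0.2, 1], [0, 0, 0, -9.3, 3, 0.4, 1], [0, 0, 0, -14, 4.5, 0.6, 1], [0, 0, 0, -18.7, 6, 0.8, 1], [0, 0, 0, -23.4, 7.5, 1, 1]]

```text
clock: 1.35
tool_pos: [365.5, 200.3, 261.3]
eef_rot: [[-0.155, 0.988, 0.001], [0.988, 0.155, 0.0], [0.0, 0.001, -1.0]]
force: [1.2, 0.9, 0.3]
finger_gap: 85.7
```

>>> carry_out:
  targets:
    - [[0, 0, 0, -4.5, 0.6, 0, 1], [0, 0, 0, -9, 1.2, 0, 1], [0, 0, 0, -13.5, 1.8, 0, 1], [0, 0, 0, -18, 2.4, 0, 1], [0, 0, 0, -22.5, 3, 0, 1]]

```text
clock: 1.85
tool_pos: [429.6, -17.5, 261.4]
eef_rot: [[-0.154, 0.988, 0.001], [0.988, 0.154, -0.0], [-0.0, 0.001, -1.0]]
force: [0.5, 0.7, -0.1]
finger_gap: 85.1
```

```bash
python3 -c "
from h import *
go([474,-177,260]);im,C,s=grab('wrist','w1.png')
print(proj(C,[[474,-177,163.5],[610.5,-156,115.5]]))"
```

```text
t 1.85 tcp [429.6 -17.5 261.4] F [ 0.5  0.7 -0.1] gap 85.1 qn [-0.1  -0.44  1.89  0.    1.7  -1.83]
turn [ 0.001  0.    -0.   ] shift cm [-16.44   1.92   0.14]
[[ 60.83944013 212.07349259]
 [109.79446323 312.51033053]]
```

View pics/w1.png

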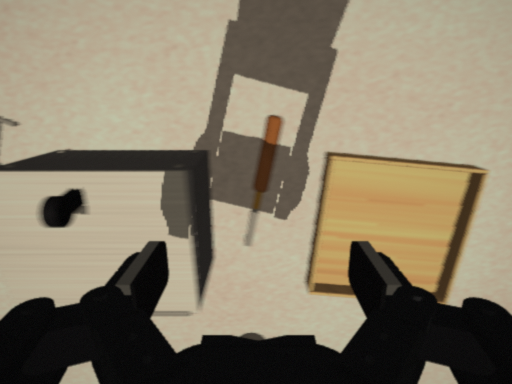

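The wrist view shows the disc at about (58,211), and I predicted (61,212), so they agree. Next I move above the disc.

>>> carry_out:
  targets:
    - [[0, 0, 0, -4.5, 0.6, 0, 1], [0, 0, 0, -9, 1.1, 0, 1], [0, 0, 0, -13, 1.6, 0.5, 1], [0, 0, 0, -16.4, 1.9, 1.5, 1], [0, 0, 0, -16.4, 1.9, 3, 1]]

```text
clock: 2.4
tool_pos: [474.2, -177.7, 230.7]
eef_rot: [[-0.152, 0.988, 0.0], [0.988, 0.152, -0.001], [-0.001, -0.0, -1.0]]
force: [0.4, 0.9, -0.3]
finger_gap: 85.5
```

```bash
python3 -c "
from h import *
go([474,-177,144.5]);im,C,s=grab('wrist','w2.png')
print(proj(C,[[474,-177,163.5],[610.5,-156,115.5]]))"
```

```text
t 2.4 tcp [ 474.2 -177.7  230.7] F [ 0.4  0.9 -0.3] gap 85.5 qn [-0.41 -0.26  1.8  -0.    1.6  -2.13]
turn [-0.     0.001 -0.003] shift cm [ 0.08 -0.01  8.62]
[[258.88572827 202.68312901]
 [258.66729604 317.26141286]]
```

View pics/w2.png

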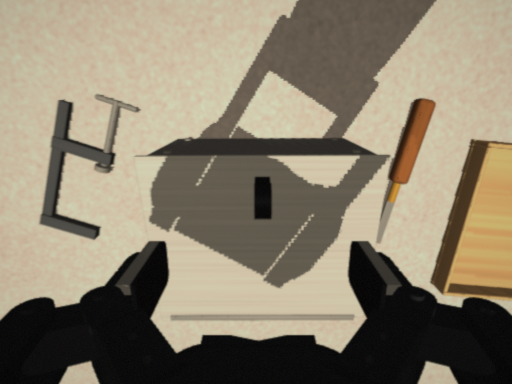

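```bash
cat > disc.py <<'E'
from h import *
im,C,s=grab('wrist','w3.png')
g=im.max(2); m=(g<45).astype(np.uint8); 
n,l,st,c=cv2.connectedComponentsWithStats(m)
for i in range(1,n):
    if 60<st[i,4]<3000: print(st[i],c[i])
print(s["clock"])
for z in (163,166): 
  for i in range(1,n):
    if 300<st[i,4]<3000 and 200<c[i][0]<320: print(z,onz(C,c[i],z))
E
python3 disc.py
```

```text
[ 58 104  41  49 175] [ 68.46285714 130.36      ]
[326 141  42  14 181] [344.2320442  147.51933702]
[ 46 153  49  86 362] [ 63.04143646 205.37016575]
[251 179  17  43 714] [259.01120448 200.38235294]
2.45
163 [ 470.21635422 -175.25530916  163.        ]
166 [ 469.21139962 -175.4264165   166.        ]
```

```bash
python3 -c "
from h import *
go([472,-176.8,145]);im,C,s=grab('wrist')
print(proj(C,[[472,-176.8,164],[474,-177,163.5]]))"
```

```text
t 2.5 tcp [ 473.1 -174.7  228.8] F [-0.8  0.3  0.5] gap 85.5 qn [-0.4  -0.26  1.8   0.    1.6  -2.13]
turn [-0.003 -0.002 -0.002] shift cm [-0.21 -0.11  8.38]
[[254.89025495 202.36824298]
 [254.1980493  204.70859834]]
```

>>> carry_out:
  targets:
    - [[0, 0, 0, 0.05, -0.15, 2, 1], [0, 0, 0, 0.05, -0.15, 4, 1], [0, 0, 0, 0.05, -0.15, 6, 1], [0, 0, 0, 0.05, -0.15, 7.5, 1], [0, 0, 0, 0.05, -0.15, 8.3, 1]]

```text
clock: 3.05
tool_pos: [472.1, -173.5, 147.5]
eef_rot: [[-0.156, 0.988, -0.0], [0.988, 0.156, 0.0], [0.0, -0.0, -1.0]]
force: [-0.2, 0.1, -0.9]
finger_gap: 85.3
```

```bash
python3 -c "
from h import *
go([472,-176.8,145]);im,C,s=grab('wrist','w4.png')"
```

```text
t 3.05 tcp [ 472.1 -173.5  147.5] F [-0.2  0.1 -0.9] gap 85.3 qn [-0.4  -0.23  1.91  0.    1.46 -2.13]
turn [-0.    -0.     0.001] shift cm [-0.32 -0.06  0.25]
```

View pics/w4.png

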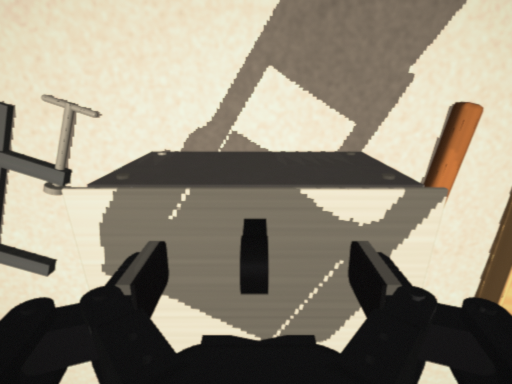

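>>> carry_out:
  targets:
    - [[0, 0, 0, -0.15, 0, 0.2, 0.3], [0, 0, 0, -0.15, 0, 0.2, -0.4], [0, 0, 0, -0.15, 0, 0.2, -1], [0, 0, 0, -0.15, 0, 0.2, -1], [0, 0, 0, -0.15, 0, 0.2, -1]]

```text
clock: 3.6
tool_pos: [472.5, -175.8, 146.3]
eef_rot: [[-0.154, 0.988, 0.0], [0.988, 0.154, 0.0], [0.0, 0.0, -1.0]]
force: [-5.5, 19.7, 1.8]
finger_gap: 12.0
```

>>> carry_out:
  targets:
    - [[0, 0, 0, 0, 0, 0, -1], [0, 0, 0, 0, 0, 0, -1]]

```text
clock: 3.8
tool_pos: [472.3, -175.4, 146.2]
eef_rot: [[-0.155, 0.988, -0.0], [0.988, 0.155, 0.001], [0.001, -0.0, -1.0]]
force: [-3.7, 6.3, 1.5]
finger_gap: 11.7
```

```bash
python3 -c "
from h import *
go([472,-176.8,145]);im,C,s=grab('wrist','w5.png')"
```

```text
t 3.8 tcp [ 472.3 -175.4  146.2] F [-3.7  6.3  1.5] gap 11.7 qn [-0.41 -0.23  1.91  0.    1.46 -2.13]
turn [-0.    -0.001  0.   ] shift cm [-0.14 -0.05  0.12]
```

View pics/w5.png

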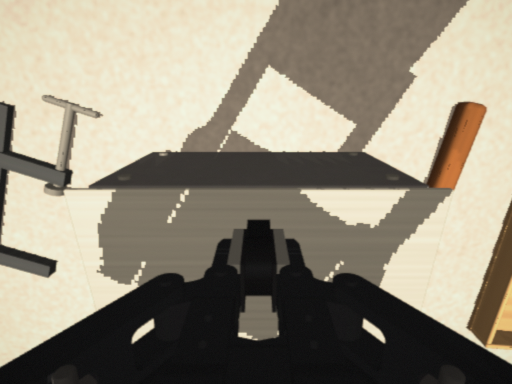

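```bash
python3 -c "
import numpy as np
a=0.345+np.linspace(0,1.49,21)
y=-14.6*np.cos(a);z=-14.6*np.sin(a)
for k in range(4):
  print(np.c_[y,z][5*k+1:5*k+6].round(2)-np.array([y[5*k],z[5*k]]).round(2))
"
```

```text
[[ 0.41 -1.01]
 [ 0.89 -1.98]
 [ 1.44 -2.92]
 [ 2.06 -3.81]
 [ 2.74 -4.66]]
[[ 0.74 -0.79]
 [ 1.55 -1.53]
 [ 2.4  -2.2 ]
 [ 3.3  -2.81]
 [ 4.25 -3.34]]
[[ 0.98 -0.47]
 [ 1.99 -0.86]
 [ 3.03 -1.18]
 [ 4.1  -1.42]
 [ 5.17 -1.57]]
[[ 1.09 -0.08]
 [ 2.17 -0.08]
 [ 3.26  0.01]
 [ 4.33  0.17]
 [ 5.39  0.42]]
```

>>> carry_out:
  targets:
    - [[0, 0, 0, 0, 0.41, -1.01, -1], [0, 0, 0, 0, 0.89, -1.98, -1], [0, 0, 0, 0, 1.44, -2.92, -1], [0, 0, 0, 0, 2.06, -3.81, -1], [0, 0, 0, 0, 2.74, -4.66, -1]]

```text
clock: 4.35
tool_pos: [499.7, -171.0, 192.9]
eef_rot: [[-0.155, 0.988, -0.001], [0.988, 0.155, 0.001], [0.001, -0.001, -1.0]]
force: [1.7, 5.5, -11.5]
finger_gap: 11.1
```

```bash
python3 -c "
from h import *
go([499.4,-171.2,192.8]);im,C,s=grab('wrist','w6.png');grab('scene','s6.png')"
```

```text
t 4.35 tcp [ 499.7 -171.   192.9] F [  1.7   5.5 -11.5] gap 11.1 qn [-0.38 -0.19  1.8   0.    1.53 -2.1 ]
turn [-0.001 -0.001  0.   ] shift cm [-0.01 -0.03  0.01]
```

View pics/s6.png

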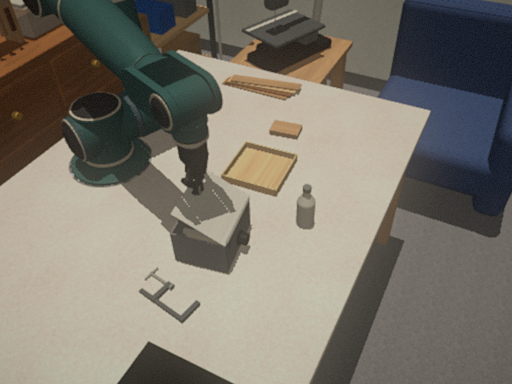

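The scene view shows the flap lifting with the disc held in the gripper at about (195,187).

>>> carry_out:
  targets:
    - [[0, 0, 0, 0, 0.74, -0.79, -1], [0, 0, 0, 0, 1.55, -1.53, -1], [0, 0, 0, 0, 2.4, -2.2, -1], [0, 0, 0, 0, 3.3, -2.81, -1], [0, 0, 0, 0, 4.25, -3.34, -1]]

```text
clock: 4.95
tool_pos: [541.7, -164.4, 226.1]
eef_rot: [[-0.155, 0.988, -0.002], [0.988, 0.155, 0.001], [0.001, -0.002, -1.0]]
force: [-3.5, 5.0, -9.6]
finger_gap: 10.9
```

>>> carry_out:
  targets:
    - [[0, 0, 0, 0, 0.98, -0.47, -1], [0, 0, 0, 0, 1.99, -0.86, -1], [0, 0, 0, 0, 3.03, -1.18, -1], [0, 0, 0, 0, 4.1, -1.42, -1], [0, 0, 0, 0, 5.17, -1.57, -1]]

```text
clock: 5.45
tool_pos: [592.7, -156.4, 241.9]
eef_rot: [[-0.155, 0.988, -0.002], [0.988, 0.155, 0.001], [0.001, -0.002, -1.0]]
force: [-5.9, 5.4, -6.9]
finger_gap: 11.2
```

```bash
python3 -c "
from h import *
go([592.5,-156.6,241.9]);im,C,s=grab('wrist','w7.png');grab('scene','s7.png')"
```

```text
t 5.45 tcp [ 592.7 -156.4  241.9] F [-5.9  5.4 -6.9] gap 11.2 qn [-0.3  -0.02  1.57  0.    1.6  -2.03]
turn [-0.002 -0.001  0.   ] shift cm [-0.01 -0.03 -0.  ]
```

View pics/s7.png

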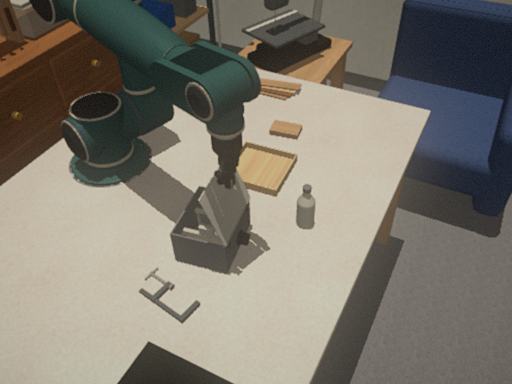

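View pics/w7.png

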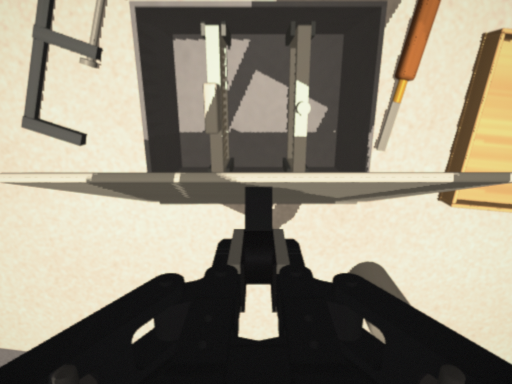

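The wrist view shows the wide-tab filter in the left slot (tab at about (211,108), box −y). The screen's round stub is at about (302,108). I'll finish the swing.

>>> carry_out:
  targets:
    - [[0, 0, 0, 0, 1.09, -0.08, -1], [0, 0, 0, 0, 2.17, -0.08, -1], [0, 0, 0, 0, 3.26, 0.01, -1], [0, 0, 0, 0, 4.33, 0.17, -1], [0, 0, 0, 0, 5.39, 0.42, -1]]

```text
clock: 6.05
tool_pos: [646.2, -148.0, 238.2]
eef_rot: [[-0.155, 0.988, -0.001], [0.988, 0.155, 0.001], [0.001, -0.001, -1.0]]
force: [-6.6, 6.6, -0.2]
finger_gap: 10.9
```

>>> carry_out:
  targets:
    - [[0, 0, 0, 0, 0, 0, -1], [0, 0, 0, 0, 0, 0, 0], [0, 0, 0, 0, 0, 0, 0.6], [0, 0, 0, 0, 0, 0, 0.6], [0, 0, 0, 0, 0, 0, 0.6]]

```text
clock: 6.55
tool_pos: [645.9, -148.9, 238.0]
eef_rot: [[-0.154, 0.988, 0.001], [0.988, 0.154, -0.0], [-0.0, 0.001, -1.0]]
force: [0.6, -0.2, -1.2]
finger_gap: 67.7
```

```bash
python3 -c "
from h import *
go([648.6,-149,257]);im,C,s=grab('wrist','w8.png');im2,C2,_=grab('scene','s8.png')
cv2.imwrite('pics/s8z.png',cv2.resize(im2[130:330,130:330,::-1],None,fx=3,fy=3,interpolation=cv2.INTER_CUBIC))"
```

```text
t 6.55 tcp [ 645.9 -148.9  238. ] F [ 0.6 -0.2 -1.2] gap 67.7 qn [-0.26  0.09  1.46 -0.    1.59 -1.99]
turn [ 0.001  0.    -0.   ] shift cm [-0.05  0.27 -1.9 ]
```

View pics/s8z.png

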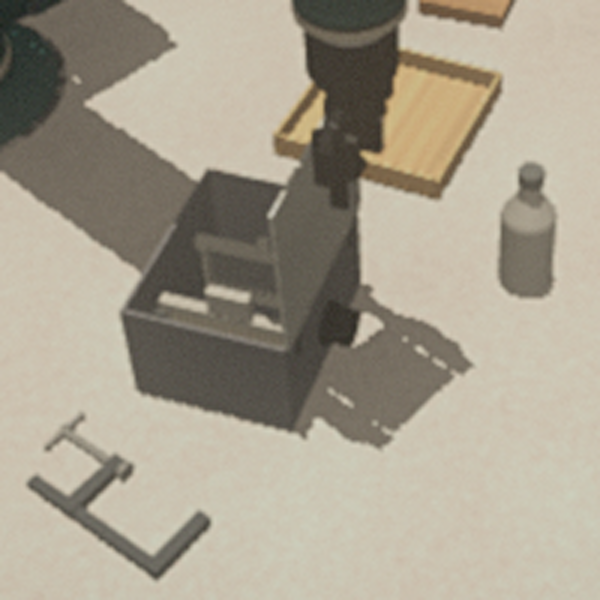

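View pics/w8.png

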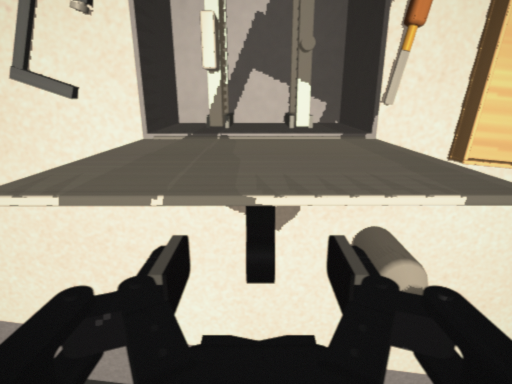

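The flap stands upright, and the fingers are clear of the disc at (260,245). I lift off and move over the filter.

>>> carry_out:
  targets:
    - [[0, 0, 0, 0, 0, -4, 0.6], [0, 0, 0, 0, 0, -8, 0.6], [0, 0, 0, -1.4, -4, -8, 0.6], [0, 0, 0, -2.8, -8, -8, 0.4], [0, 0, 0, -4.3, -11.6, -8, 0.2]]

```text
clock: 7.15
tool_pos: [536.4, -209.5, 317.8]
eef_rot: [[-0.155, 0.988, 0.0], [0.988, 0.155, -0.0], [-0.0, 0.0, -1.0]]
force: [0.7, -1.0, 0.4]
finger_gap: 51.0
```

```bash
python3 -c "
from h import *
arm.grab_frame('top')
go([538,-209.8,200]);im,C,s=grab('wrist','w9.png');print(proj(C,[[538,-209.8,105]]));go([538,-209.8,200])"
```

```text
t 7.2 tcp [ 533.1 -211.9  318.6] F [-0.9 -2.8  2.9] gap 51.1 qn [-0.42 -0.11  1.53 -0.    1.72 -2.15]
turn [-0.     0.002 -0.002] shift cm [ 0.15  0.51 11.86]
[[259.30034567 165.77796074]]
t 7.25 tcp [ 535.1 -210.9  318.7] F [-0.3  0.7 -0.1] gap 51.1 qn [-0.42 -0.11  1.53 -0.    1.72 -2.14]
turn [ 0.001  0.002 -0.003] shift cm [ 0.08  0.29 11.87]
```

View pics/w9.png

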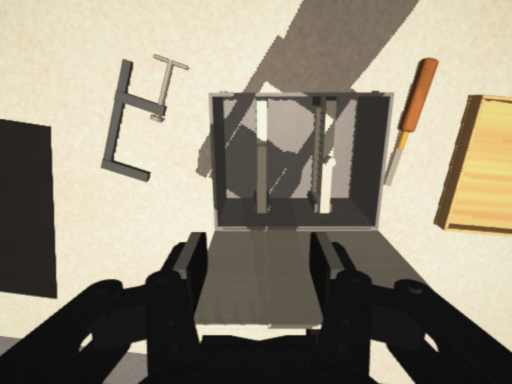

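```bash
python3 -c "
import cv2
im=cv2.imread('pics/w9.png');cv2.imwrite('pics/w9z.png',cv2.resize(im[85:235,200:400],None,fx=4,fy=4,interpolation=cv2.INTER_CUBIC))"
```

```text
(no output)
```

View pics/w9z.png

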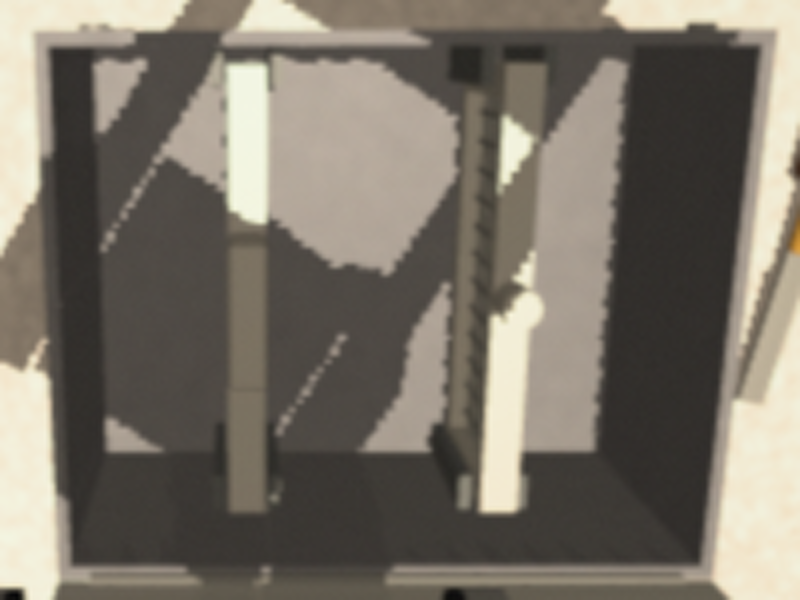

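>>> carry_out:
  targets:
    - [[0, 0, 0, 0.4, 0.2, 3, 0.1], [0, 0, 0, 0.4, 0.2, 6, 0.1], [0, 0, 0, 0.4, 0.2, 9, 0.1], [0, 0, 0, 0.4, 0.2, 11, 0.1], [0, 0, 0, 0.4, 0.2, 12, 0.1]]

```text
clock: 7.75
tool_pos: [538.9, -204.5, 195.5]
eef_rot: [[-0.155, 0.988, -0.002], [0.988, 0.155, 0.001], [0.001, -0.002, -1.0]]
force: [-0.2, 0.3, 0.4]
finger_gap: 47.1
```

```bash
python3 -c "
from h import *
arm.grab_frame('top')
im,C,s=grab('wrist','w10.png');print(proj(C,[[538,-209.8,105]]));go([538,-209.8,75])"
```

```text
[[251.11128614 191.55187517]]
t 7.85 tcp [ 539.1 -204.6  196.5] F [-0.2  1.1 -0.2] gap 46.9 qn [-0.41 -0.09  1.7   0.    1.53 -2.13]
turn [-0.001 -0.001 -0.   ] shift cm [-0.51 -0.17 12.15]
```

View pics/w10.png

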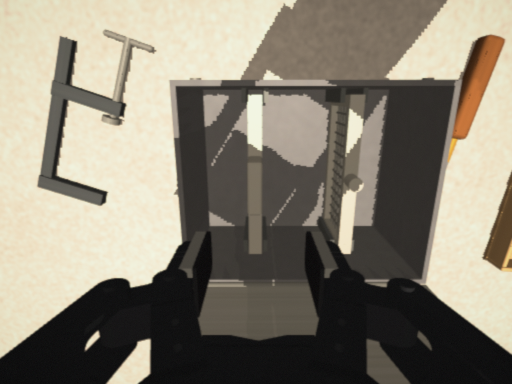

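```bash
python3 -c "
import cv2
im=cv2.imread('pics/w10.png');cv2.imwrite('pics/w10z.png',cv2.resize(im[75:275,160:360],None,fx=3,fy=3,interpolation=cv2.INTER_CUBIC))"
```

```text
(no output)
```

View pics/w10z.png

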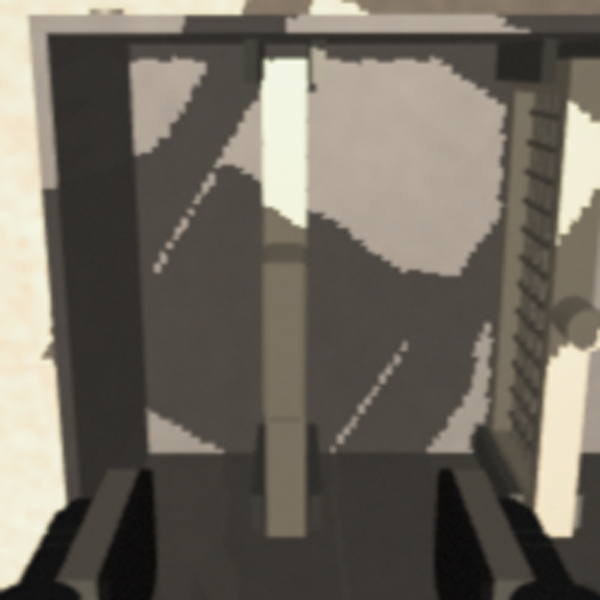

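>>> carry_out:
  targets:
    - [[0, 0, 0, -0.28, -0.4, 2.5, 0.1], [0, 0, 0, -0.28, -0.4, 4.5, 0.1], [0, 0, 0, -0.28, -0.4, 6, 0.1], [0, 0, 0, -0.28, -0.4, 7, 0.1], [0, 0, 0, -0.28, -0.4, 7, 0.1]]

```text
clock: 8.35
tool_pos: [535.6, -208.2, 126.9]
eef_rot: [[-0.155, 0.988, -0.001], [0.988, 0.155, 0.0], [0.0, -0.001, -1.0]]
force: [-0.1, -0.3, 0.1]
finger_gap: 46.9
```

```bash
python3 -c "
from h import *
im,C,s=grab('wrist','w11.png');go([538,-209.8,75])"
```

```text
t 8.4 tcp [ 535.9 -208.3  127.9] F [0.3 0.7 1.3] gap 47.0 qn [-0.42 -0.05  1.79  0.    1.41 -2.14]
turn [-0. -0. -0.] shift cm [-0.19  0.19  5.29]
```

View pics/w11.png

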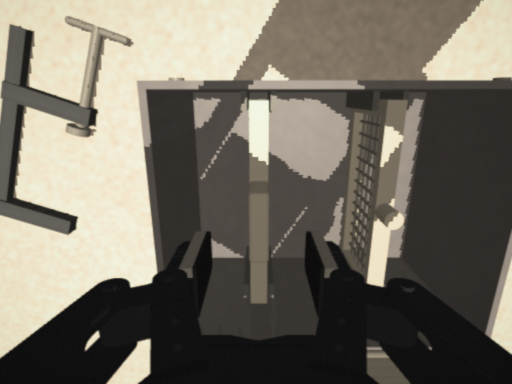

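>>> carry_out:
  targets:
    - [[0, 0, 0, 0, 0, 2, 0.1], [0, 0, 0, 0, 0, 3.7, 0.1], [0, 0, 0, 0, 0, 4.8, 0.1], [0, 0, 0, 0, 0, 5.2, 0.1], [0, 0, 0, 0, 0, 5.2, 0.0]]

```text
clock: 8.9
tool_pos: [535.6, -208.3, 75.2]
eef_rot: [[-0.155, 0.988, -0.001], [0.988, 0.155, 0.0], [0.0, -0.001, -1.0]]
force: [0.2, 0.5, 0.6]
finger_gap: 42.6
```

>>> carry_out:
  targets:
    - [[0, 0, 0, 0, 0, 0, -0.4], [0, 0, 0, 0, 0, 0, -1], [0, 0, 0, 0, 0, 0, -1], [0, 0, 0, 0, 0, 0, -1], [0, 0, 0, 0, 0, 0, -1]]

```text
clock: 9.4
tool_pos: [536.1, -208.4, 76.4]
eef_rot: [[-0.155, 0.988, 0.001], [0.988, 0.155, -0.0], [-0.001, 0.001, -1.0]]
force: [0.2, 0.3, 5.6]
finger_gap: 11.0
```

```bash
python3 -c "
from h import *
im,C,s=grab('wrist','w12.png');go([538,-209.8,75])"
```

```text
t 9.45 tcp [ 536.1 -208.4   76.4] F [-0.6  0.1  6.8] gap 10.8 qn [-0.42 -0.02  1.83  0.    1.32 -2.14]
turn [ 0.001  0.001 -0.   ] shift cm [-0.17  0.17  0.14]
```

View pics/w12.png

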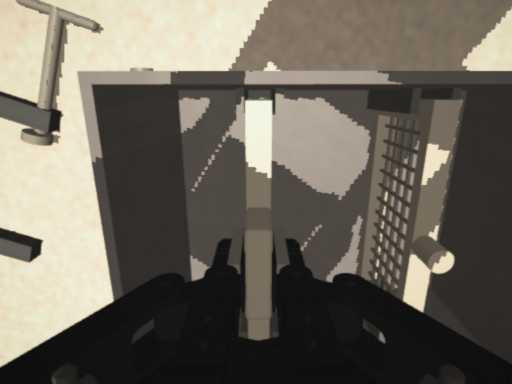

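>>> carry_out:
  targets:
    - [[0, 0, 0, 0, 0, -0.8, -1], [0, 0, 0, 0, 0, -2, -1], [0, 0, 0, 0, 0, -3.5, -1], [0, 0, 0, 0, 0, -5, -1], [0, 0, 0, 0, 0, -6.5, -1]]

```text
clock: 9.95
tool_pos: [535.8, -208.3, 142.4]
eef_rot: [[-0.155, 0.988, 0.001], [0.988, 0.155, -0.0], [-0.0, 0.001, -1.0]]
force: [-0.6, -0.0, -1.2]
finger_gap: 10.9
```

>>> carry_out:
  targets:
    - [[0, 0, 0, 0, 0, -2, -1], [0, 0, 0, 0, 0, -4, -1], [0, 0, 0, 0, 0, -6, -1], [0, 0, 0, 0, 0, -8, -1], [0, 0, 0, 0, 0, -9.5, -1]]

```text
clock: 10.45
tool_pos: [535.8, -208.3, 237.9]
eef_rot: [[-0.155, 0.988, 0.001], [0.988, 0.155, -0.001], [-0.001, 0.001, -1.0]]
force: [-0.8, 0.5, -1.7]
finger_gap: 10.9
```

```bash
python3 -c "
from h import *
im,C,s=grab('wrist','w13.png');im2,C2,_=grab('scene','s13.png');go([508.5,176.3,205],np.pi/2)
cv2.imwrite('pics/s13z.png',cv2.resize(im2[100:300,130:330,::-1],None,fx=3,fy=3,interpolation=cv2.INTER_CUBIC))"
```

```text
t 10.55 tcp [ 536.2 -208.5  238.3] F [ 0.5  0.1 -0.8] gap 11.0 qn [-0.42 -0.11  1.65 -0.    1.59 -2.14]
turn [0.003 0.002 0.155] shift cm [38.46  3.2   3.27]
```

View pics/s13z.png

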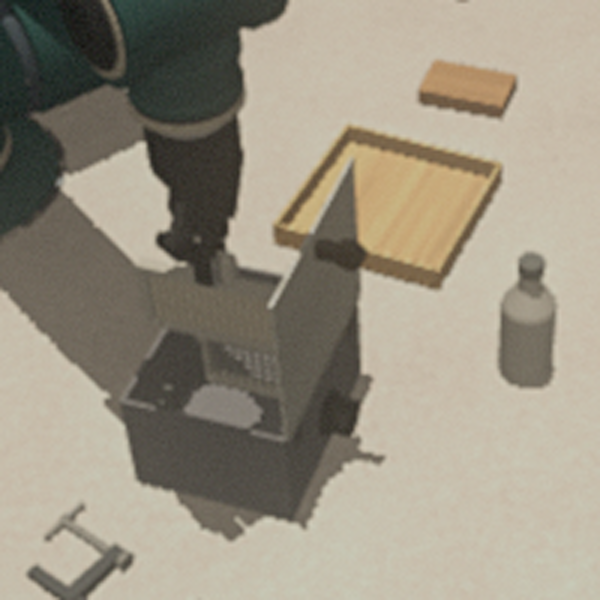

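View pics/w13.png

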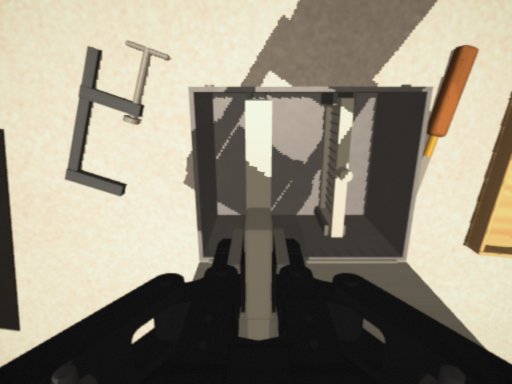

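The filter is clear of the box with its lower edge at about z = 165, and the screen is still in its slot. Now I carry it to the tray, backing slightly away from the flap first.

>>> carry_out:
  targets:
    - [[0, 0, 0, 1, -1.5, 0, -1], [0, 0, 0, 4, -2, 0, -1], [0, 0, 0, 8, -2, 0, -1], [0, 0, 0, 12, -2, 0, -1], [0, 0, 0, 16, -2, 0, -1]]

```text
clock: 11.05
tool_pos: [490.4, -52.0, 234.6]
eef_rot: [[-0.154, 0.988, -0.001], [0.988, 0.154, 0.0], [0.0, -0.001, -1.0]]
force: [-0.0, 0.3, -1.4]
finger_gap: 10.7
```

>>> carry_out:
  targets:
    - [[0, 0, 0.03, 4, 0, 0, -1], [0, 0, 0.06, 8, 1.2, 0, -1], [0, 0, 0.09, 12, 2.4, 0, -1], [0, 0, 0.12, 16, 3.6, 0, -1], [0, 0, 0.15, 19.5, 4.7, 0, -1]]

```text
clock: 11.55
tool_pos: [507.1, 148.6, 234.7]
eef_rot: [[-0.004, 1.0, -0.001], [1.0, 0.004, -0.0], [-0.0, -0.001, -1.0]]
force: [1.7, -1.4, -1.1]
finger_gap: 10.6
```

```bash
python3 -c "
from h import *
arm.grab_frame('top')
go([508.5,176.3,184],np.pi/2)"
```

```text
t 11.6 tcp [507.5 152.3 234.4] F [-1.5  2.4 -3.2] gap 11.0 qn [ 0.24 -0.2   1.75  0.    1.6  -1.33]
turn [-0.001 -0.002  0.004] shift cm [2.39 0.12 5.04]
```

>>> carry_out:
  targets:
    - [[0, 0, 0, 0.8, 0, 1.5, -1], [0, 0, 0, 1.6, 0.1, 3, -1], [0, 0, 0, 2.3, 0.1, 4.2, -1], [0, 0, 0, 2.3, 0.1, 5, -1], [0, 0, 0, 2.3, 0.1, 5, -1]]

```text
clock: 12.1
tool_pos: [507.9, 169.0, 183.8]
eef_rot: [[-0.005, 1.0, -0.002], [1.0, 0.005, -0.001], [-0.001, -0.002, -1.0]]
force: [-0.2, 0.1, -1.2]
finger_gap: 11.0
```

>>> carry_out:
  targets:
    - [[0, 0, 0, 0, 0, 0, -1], [0, 0, 0, 0, 0, 0, -1], [0, 0, 0, 0, 0, 0, -1]]

```text
clock: 12.4
tool_pos: [508.6, 169.4, 186.2]
eef_rot: [[-0.005, 1.0, 0.001], [1.0, 0.005, 0.0], [0.0, 0.001, -1.0]]
force: [-0.7, 0.1, -1.1]
finger_gap: 11.1
```

```bash
python3 -c "
from h import *
go([508.5,176.3,184],np.pi/2)
im,C,s=grab('wrist','w14.png');im2,C2,_=grab('scene','s14.png');grab('top','t14.png');go([508.5,176.3,184],np.pi/2)
cv2.imwrite('pics/s14z.png',cv2.resize(im2[70:290,130:350,::-1],None,fx=2.7,fy=2.7,interpolation=cv2.INTER_CUBIC))
print(proj(C,[[508.5,176.3,5]]),proj(C2,[[508.5+72,176.3,112],[508.5-72,176.3,112],[508.5,176.3,5]]))"
```

```text
t 12.4 tcp [508.6 169.4 186.2] F [-0.7  0.1 -1.1] gap 11.1 qn [ 0.27 -0.17  1.8  -0.    1.52 -1.3 ]
turn [ 0.001 -0.     0.005] shift cm [ 0.69 -0.01  0.22]
t 12.55 tcp [508.4 169.6 185.8] F [ 0.1 -0.2 -1. ] gap 11.2 qn [ 0.27 -0.17  1.8   0.    1.52 -1.3 ]
turn [ 0.    -0.     0.005] shift cm [0.67 0.01 0.18]
[[264.26656054 167.39282256]] [[280.09316886 151.09432833]
 [241.06402545 139.35595196]
 [260.80977683 169.74949628]]
```

View pics/s14z.png

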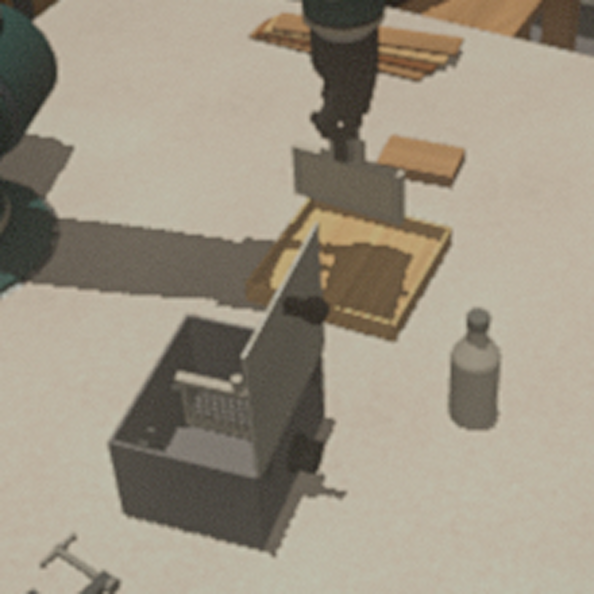

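View pics/w14.png

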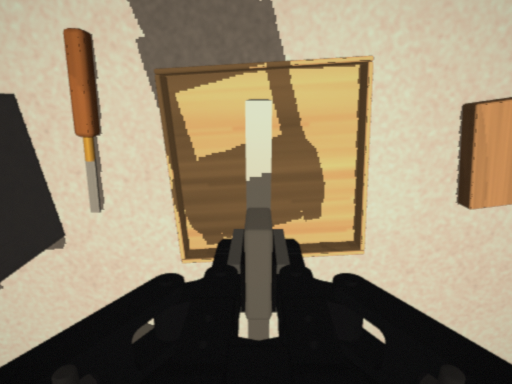

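View pics/t14.png

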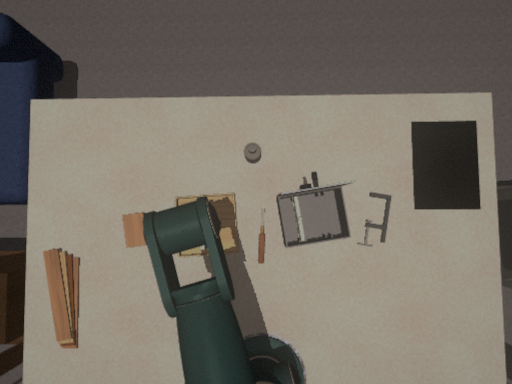

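```bash
python3 -c "
from h import *
im,C,s=grab('wrist')
P=np.array([onz(C,c,30) for c in [(157,70),(372,58),(364,254),(183,260)]]);print(P.round(1),P.mean(0));go(P.mean(0)*[1,1,0]+[0,0,185],np.pi/2)"
```

```text
[[412.6  77.5  30. ]
 [401.4 271.4  30. ]
 [597.6 284.8  30. ]
 [606.   88.7  30. ]] [504.41105215 180.60002418  30.        ]
t 12.6 tcp [508.4 169.6 185.7] F [ 0.4 -0.5 -1.8] gap 11.3 qn [ 0.27 -0.17  1.8  -0.    1.52 -1.3 ]
turn [ 0.    -0.     0.005] shift cm [ 1.1  -0.4   0.07]
```

Averaging the top and wrist views, the tray centre is about (506.5, 178.5), so I shift by x +0.9 and y −0.2.

>>> carry_out:
  targets:
    - [[0, 0, 0, 0.3, -0.1, 0, -1], [0, 0, 0, 0.6, -0.2, 0, -1], [0, 0, 0, 0.9, -0.2, 0, -1], [0, 0, 0, 0.9, -0.2, 0, -1], [0, 0, 0, 0.9, -0.2, 0, -1]]

```text
clock: 13.1
tool_pos: [506.3, 178.8, 185.5]
eef_rot: [[-0.006, 1.0, -0.0], [1.0, 0.006, -0.0], [-0.0, -0.0, -1.0]]
force: [0.5, 0.0, -0.7]
finger_gap: 11.4
```

>>> carry_out:
  targets:
    - [[0, 0, 0, 0, 0, 0, -1], [0, 0, 0, 0, 0, 0, -1], [0, 0, 0, 0, 0, 0, -1], [0, 0, 0, 0, 0, 0, -1], [0, 0, 0, 0, 0, 0, -1]]

```text
clock: 13.6
tool_pos: [506.3, 178.6, 185.5]
eef_rot: [[-0.005, 1.0, 0.0], [1.0, 0.005, -0.0], [-0.0, 0.0, -1.0]]
force: [-0.6, -0.4, -1.1]
finger_gap: 11.4
```

```bash
python3 -c "
from h import *
go([506.5,178.5,185],np.pi/2);print(arm.observe()['joint_velocities'].round(3))
im,C,s=grab('wrist','w15.png');im2,C2,_=grab('scene','s15.png')
cv2.imwrite('pics/b15.png',np.hstack([cv2.resize(im2[70:290,130:350,::-1],(384,384),interpolation=cv2.INTER_CUBIC),im[:,60:460,::-1]]))"
```

```text
t 13.6 tcp [506.3 178.6 185.5] F [-0.6 -0.4 -1.1] gap 11.4 qn [ 0.29 -0.17  1.8  -0.    1.52 -1.28]
turn [0.    0.    0.005] shift cm [-0.01  0.02  0.05]
[-0.     0.001 -0.002 -0.    -0.003 -0.001]
```

View pics/b15.png

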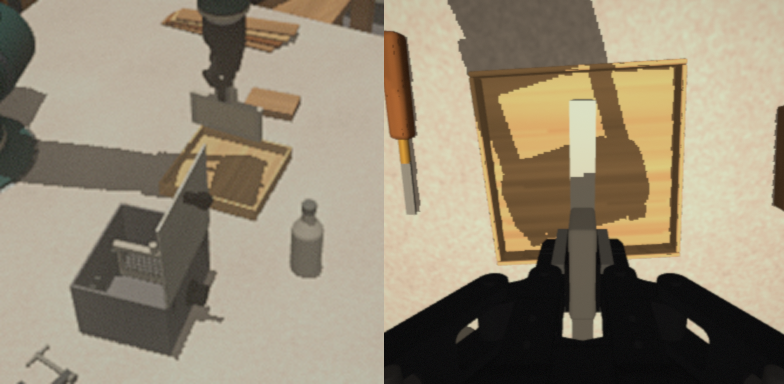

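The last views show the filter upright and centred over the tray, the flap upright, and the screen still in its slot, so I'm handing in.

```bash
python3 -c "
from plant import arm
print(arm.sign_off())"
```

```text
the job is handed in; nothing more can be done
None
```

The job is handed in at about 13.7 s on the robot's clock; the sign-off reports no verdict. I swung the flap open by its disc to about 1.58 rad and let go. Then I drew the filter straight up out of the box's −y slot and carried it over the tray, still held in the gripper.

**Last checks:**
- **Filter:** it hangs upright and still, with its lower edge at about z = 113 mm. That is about 83 mm above the tray rim and 108 mm above its floor. The grip gap is 11.4 mm and the outside force about 1 N, so nothing but the gripper touches it.
- **Box:** the flap was still upright in the last picture and the screen was still in its slot.
- **Bystanders:** nothing else was seen to have moved.

**Disagreement:** the top and wrist views put the tray centre about 6 mm apart, so I held the filter over the average, at about (506, 179). The centring is good to a few millimetres.

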